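# Clear the warming plate and switch it on through its safety knob

### The arm

A 6-joint arm with a two-finger parallel gripper is mounted at the origin on the work surface. World frame = base frame: x ahead of the robot, y to its left, z up, the work surface at z = 0. Lengths are in m, angles in rad, forces in N, time in s.
With the tool pointing down it reaches from about 0.35 to 0.725 m from the base axis. Payload 4.3 kg.
Tool frame: the origin (TCP) lies midway between the tips of the shut fingers; the grasp point (between the pads) lies 19 mm behind it; z points along the fingers, x is the direction in which the jaws open and shut, and the axes are right-handed (so a half turn about z gives the same grasp; the last joint's range is limited). The gripper opens to 85 mm and grips with 20 to 120 N. Pads are 22 mm wide; open, the fingers measure 114 mm over their backs; the gripper's body (76 mm by 85 mm) begins 54 mm behind the grasp point. The pads swing forward as they close: fully open they stand 13 mm farther back than shut.
Start: joints at [-1.371, 0.377, 0.081, 1.274, 0, 1.46], TCP at [0.175, -0.548, 0.231] pointing down, gripper open.
Joint ranges: [-2.72, 2.72], [-0.84, 1.66], [-1.02, 1.22], [-1.77, 2.12], [-1.37, 1.28], [-3.14, 3.14]. Speed limits (rad/s): [2.57, 2.57, 3.14, 3.14, 3.14, 3.14].

### API

Orientations are given as a rotation vector (axis times angle).
In Python, from station import bot gives the robot as it stands.
- The arm moves only by the tool drive_tool, never from a script. Its argument "targets" is one flat list of numbers, 6 for each row, row after row: the shift along the tool's x, y, z in units of 80 mm (1.0 is 80 mm), then the turn, a rotation vector about the tool's x, y, z in units of pi/2 rad (1.0 is pi/2 rad). A call has 1 to 5 rows; each row shifts and turns the commanded pose from where the row before left it, along the tool's axes as they then stand; what a row does not reach is not made up. A row lasts 1/10 s, in which the tool goes at most 50 mm and 8.59 degrees, less where a joint would pass 70% of its speed; a pose out of reach is approached as far as the arm can. A call with a number of a shift or a turn outside -1 to 1 is refused whole. A call with a gripper value outside its range is refused whole. "hand" is the opening, from -1 (shut) to 1 (fully open), set as the call begins (left out, the last holds). The fingers move at their own pace and stop on an object; "grip_force" is the grip in N (left out, the last holds). Time passes only in rows, so rows that do not move let the fingers close. It gives the time, the measured TCP pose, the force and the opening at its end, in the units of the state.
- bot.get_state(): the state, without advancing time (a new reading comes with each control period).
- bot.grab_frame(name): name is "scene" or "top" or "wrist"; returns (picture, depth): 400x640x3 uint8, red, green, blue; 400x640 float32, m along the optical axis (not along the pixel's ray), 0 where there is no reading.
- bot.camera_model(name): a dict with "mtx" (3x3 intrinsics, pixels), "position" and "orientation" of the camera in the world; the wrist camera has in their place "hand_eye" (4x4, takes a point from camera to tool coordinates, whose origin is the TCP and whose axes are the tool frame's). Camera axes: x right, y up, looking along -z (the intrinsics and any distortion apply to the point x, -y, -z); pixel columns grow to the right and rows downward; lengths in m; the calibration is good to about 2 mm. A picture is of the moment at which its call begins: read the wrist's pose just before it. camera_model takes no time and is no camera call.
- bot.close_job(): hands the job in, once; it reports no verdict.
Trained networks look in the newest picture that a camera, given by its name, has taken for a name from the list of things; names that differ only in an ending like _2 or _b are one class to them, and where a whole thing is asked for, a point or a joint stands for the part that bears it (a point fixed in the world has none). Each returns a list of dicts, best first, with "score" (0 to 1); they miss things now and then, are a little off and sometimes report something else, mostly with a low value. They report only what shows in the picture. A call takes as long as a camera call. They do not tell look-alikes from the thing itself.
- bot.outline_of(query, camera): "pixels" (400x640 bool, what is visible of it) and "rect" ([left, top, right, bottom] in pixels, round what is visible of it).
The state is a dict: "time_s": time; "qpos": joint angles; "dq": joint speeds; "joint_efforts": joint torques, N m; "tcp_pos": TCP position; "tool_rot": TCP orientation; "wrist_force": force on the tool from outside, world axes, zero at the start; "moment": the same for the moment, N m; "grip_width": finger opening in m.
Only numpy, scipy, OpenCV 4.12 (cv2) and the standard library are available. Lean on these libraries where they do the work, as an engineer would, in place of code of your own. Each camera call takes 0.05 s, during which the arm holds its last target.

### The job

The wooden stirring-stick holder has been left standing on the warming plate: first take it off and set it down gently, upright, on the free end of the black tray. Then switch the plate on: turn its knob clockwise until you feel the safety stop, push the knob in there, turn it on past the stop to the red dot, and leave it pointing at the dot and sprung back up. Do not knock or shift the canisters or the mug.

Things in the scene. Friction and masses are not known exactly. Their poses are not given: they have to be found in the camera images.
- warmer: grey warming-plate unit, fixed, 160 (its x) x 270 (its y) x 50 mm high; origin under its centre, z up. Round dark steel plate 136 mm across on its +y half; black control knob on its -y half, on an upright axis at (0, -85 mm) of this frame. A fixed white kettle, 200 mm tall, stands 80 mm or more beyond its -y side: keep clear
- plate_top (a point): centre of the warming plate's top face, 58 mm above the dresser top
- red_dot (a point): red dot, 10 mm across, painted on the unit's top face 38 mm from the knob's axis: the setting wanted (joint knob = 2.3)
- knob_grip (a point): on the knob's upright axis, 88 mm above the dresser when sprung up. Black knob: disc 50 mm across, its top face 22 mm below this point; on it an upright bar grip 46 mm long, 13 mm thick, 30 mm tall (top 8 mm above this point). x runs along the bar to the pointer end (white line), z up. Fingers may close on the bar and bear on the disc, which floats 9 mm over the unit
- knob (a joint): knob angle, rad: 0 = off, pointer along the unit's +x (white off mark); grows clockwise from above; 2.3 = red dot; ends at 2.9. Turns lightly (0.05 N m), stays where left. A hidden safety stop, anywhere from 0.45 to 1.45 (differs each time), blocks it hard. Fully pushed in it passes under the stop; 0.4 rad or more past it, it springs up by itself and turns freely
- knob_push (a joint): how far the knob is pushed in, m: 0 = sprung up, 0.006 = fully in; passing the stop needs 0.005. Spring: 5 N to start, 9 N fully in. Short of the stop it goes fully in only within about 0.15 rad of it, and binds while twisted hard against it (ease off first); pushed in earlier, it lands hard at 0.0005 to 0.004, where hidden ridges catch it when turned, until let up
- holder_mid (a point): loose round wooden stirring-stick holder, 54 mm across, body 90 mm tall with stick ends rising to 104 mm, 120 g; this point is on its axis, 52 mm above its foot. It starts on the warming plate
- tray: narrow black metal tray, fixed, 400 (its x) x 150 (its y) mm, rim 16 mm high and 3 mm thick; origin under its centre, floor 3 mm above the dresser top. Three canisters stand in a row on its +x half (from x = -22 mm on); the rest, about x = -195 to -25 mm, is free, the middle of the free end at about x = -115 mm, y = 0
- canister0_mid (a point): clear glass canister with steel screw lid, loose, 66 mm across, 102 mm tall; point on its axis, half-way up
- canister1_mid (a point): amber glass canister with steel screw lid, same size; point on its axis, half-way up
- canister2_mid (a point): green glass canister with steel screw lid, same size; point on its axis, half-way up
- mug_mid (a point): blue stoneware mug with a chipped handle, loose, 78 mm across, 90 mm tall; point on its axis, half-way up
Not all that is in view belongs to the job. Leave any blue look-alike of the part that bears holder_mid alone.

How it is judged:
By the outcome, as a careful person would: the job done as asked, in the order asked, and still so for the second after the job is handed in, with the robot touching nothing.
It also fails if it takes over 72 s, if anything falls off the work surface, if the arm or the gripper's body presses on something with over 40 N, if the wrist force passes 120 N, or if a joint passes its speed limit or range.

## Working session

There is one attempt and no reset: what is moved stays moved. The work goes in short steps, Python scripts to look and compute and a tool call to move; the robot and the scene stay as the last step left them, time stands still between calls to the robot, and variables do not carry over. Pictures are saved under pics/ and viewed, and the job is handed in when it is done.

Besides the shell and the picture viewer there is one more tool, called after "Emit:" by a JSON object that holds its "method" and its "body", one argument or row to a line. drive_tool: Moves the arm, as the interface text tells. Shifts and turns lie within -1 to 1; 1 stands for 80 mm of shift or pi/2 rad of turn. Its arguments: {"type":"object","properties":{"targets":{"type":"array","items":{"type":"number","minimum":-1,"maximum":1}},"hand":{"type":"number"},"grip_force":{"type":"number"}},"required":["targets"]}

```bash
ls; mkdir -p pics; cat > h.py <<'E'
from station import bot
import numpy as np, cv2
from scipy.spatial.transform import Rotation as R
def rot(o):
    o=np.array(o,float)
    return o if o.shape==(3,3) else R.from_rotvec(o).as_matrix() if o.size==3 else R.from_quat(o).as_matrix()
def campose(name,st=None):
    m=bot.camera_model(name)
    if 'hand_eye' in m:
        st=st or bot.get_state()
        T=np.eye(4);T[:3,:3]=rot(st['tool_rot']);T[:3,3]=st['tcp_pos']
        T=T@np.array(m['hand_eye'])
        return np.array(m['mtx']),T[:3,:3],T[:3,3]
    return np.array(m['mtx']),rot(m['orientation']),np.array(m['position'])
def ray(cp,u,v):
    K,Rm,p=cp
    d=np.array([(u-K[0,2])/K[0,0],-(v-K[1,2])/K[1,1],-1.])
    return p,Rm@d
def atz(cp,u,v,z):
    p,d=ray(cp,u,v); return p+d*(z-p[2])/d[2]
def atdepth(cp,u,v,dep):
    p,d=ray(cp,u,v); return p+d*dep
def proj(cp,X):
    K,Rm,p=cp; c=Rm.T@(np.array(X)-p)
    return np.array([K[0,0]*c[0]/-c[2]+K[0,2],K[1,1]*-c[1]/-c[2]+K[1,2]])
def cloud(cp,dep,mask):
    K,Rm,p=cp; v,u=np.nonzero(mask&(dep>0)); d=dep[v,u]
    c=np.stack([(u-K[0,2])/K[0,0]*d,-(v-K[1,2])/K[1,1]*d,-d],1)
    return c@Rm.T+p
E
python3 - <<'E'
from h import *
print(bot.get_state())
for n in ['scene','top','wrist']:
    print(n,bot.camera_model(n))
    im,d=bot.grab_frame(n); cv2.imwrite(f'pics/{n}0.png',im[:,:,::-1]); np.savez(f'{n}0.npz',im=im,d=d)
E
```

```text
pics
{'time_s': 0.0, 'qpos': array([-1.37127656e+00,  3.78059748e-01,  7.96608185e-02,  1.27436386e+00,
       -6.60522277e-06,  1.46050542e+00]), 'dq': array([-0.00067046, -0.00097613, -0.00078419, -0.00037521,  0.00064186,
       -0.00027519]), 'joint_efforts': array([-1.42737677e-03, -4.63606238e+01,  2.69874161e+01,  2.08955607e-02,
        9.37653368e-07,  5.33565672e-07]), 'tcp_pos': array([ 0.17518948, -0.54700726,  0.23037626]), 'tool_rot': array([-2.53651216e+00,  1.85132364e+00,  2.28547469e-03]), 'wrist_force': array([-0.26076399, -0.08037485, -0.19878398]), 'moment': array([-0.02409296,  0.01350193, -0.00719548]), 'grip_width': 0.0852495408923252}
scene {'mtx': array([[515.43288913,   0.        , 321.27556408],
       [  0.        , 515.43288913, 206.02803613],
       [  0.        ,   0.        ,   1.        ]]), 'position': array([ 1.28385841, -0.63875977,  0.72301324]), 'orientation': array([0.92916459, 0.4120234 , 0.73484369])}
top {'mtx': array([[363.50595831,   0.        , 319.6947169 ],
       [  0.        , 363.50595831, 199.64225697],
       [  0.        ,   0.        ,   1.        ]]), 'position': array([0.50875846, 0.02671803, 0.93663521]), 'orientation': array([ 0.0559193 , -0.08073361, -1.59003901])}
wrist {'mtx': array([[347.38941146,   0.        , 314.5193619 ],
       [  0.        , 347.38941146, 196.57309775],
       [  0.        ,   0.        ,   1.        ]]), 'hand_eye': array([[ 9.99999064e-01, -8.82850654e-04, -1.04526234e-03,
         2.20480185e-05],
       [-1.16073430e-03, -9.51869402e-01, -3.06501705e-01,
        -7.88951263e-02],
       [-7.24358005e-04,  3.06502631e-01, -9.51869535e-01,
        -1.42350064e-01],
       [ 0.00000000e+00,  0.00000000e+00,  0.00000000e+00,
         1.00000000e+00]])}
```

View pics/scene0.png

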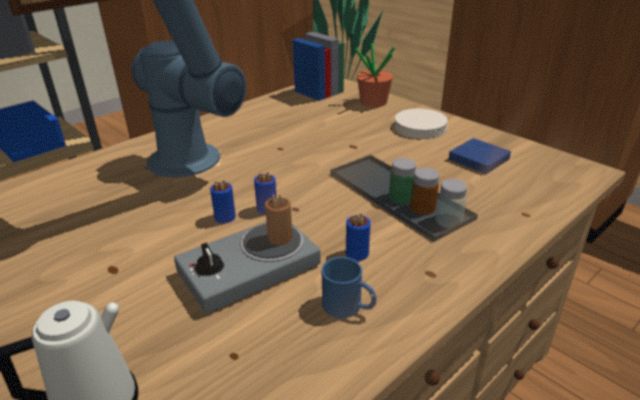

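View pics/top0.png

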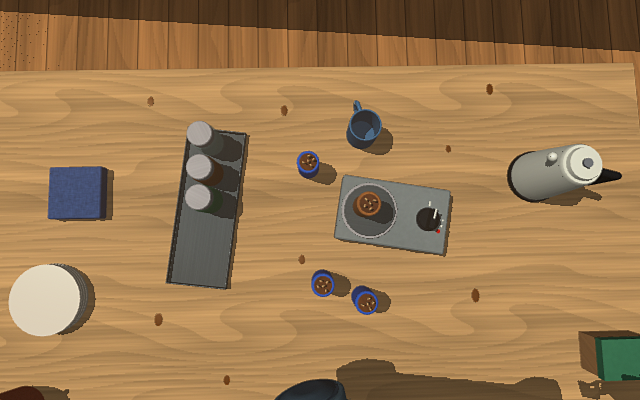

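View pics/wrist0.png

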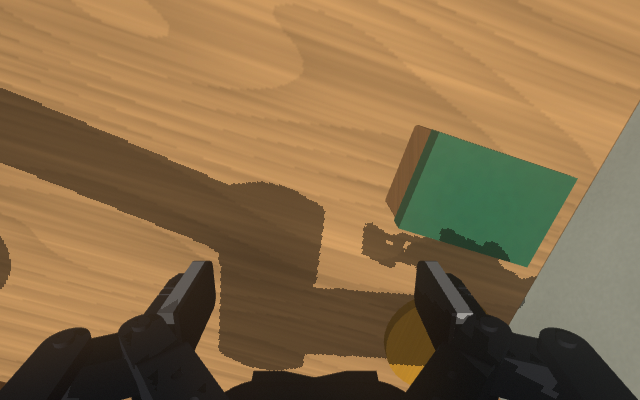

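```bash
python3 - <<'E'
from h import *
names=['holder_mid','knob_grip','warmer','tray','red_dot','plate_top','canister0_mid','canister1_mid','canister2_mid','mug_mid']
im,d=bot.grab_frame('top');a=im.copy(); sc,ds=bot.grab_frame('scene')
D={'top':(im,d),'scene':(sc,ds)}
for c in ['top','scene']:
    cp=campose(c)
    for n in names:
        if c=='scene' and n not in('holder_mid','knob_grip','tray','warmer'): continue
        for r in bot.outline_of(n,c)[:4]:
            m=np.array(r['pixels']); P=cloud(cp,D[c][1],m)
            if len(P)==0: print(c,n,r['score'],r['rect']);continue
            top=P[P[:,2]>np.percentile(P[:,2],98)-.006]
            print(c,n,round(r['score'],2),np.round(r['rect']),m.sum(),'med',np.round(np.median(P,0),3),'topc',np.round((top.min(0)+top.max(0))/2,3))
            np.save(f'm_{c}_{n}.npy',m) if r is bot else None
cv2.imwrite('pics/crop1.png',np.hstack([cv2.resize(im[160:270,320:460,::-1],None,fx=3,fy=3,interpolation=3)[:,:400],cv2.resize(sc[180:310,170:330,::-1],None,fx=2.4,fy=2.54,interpolation=3)[:330,:390]]))
print(bot.get_state()['time_s'])
E
```

```text
top holder_mid 0.94 [313. 269. 334. 297.] 518 med [0.391 0.011 0.09 ] topc [0.387 0.013 0.103]
top holder_mid 0.94 [350. 286. 380. 316.] 587 med [ 0.35  -0.085  0.09 ] topc [ 0.345 -0.089  0.102]
top holder_mid 0.93 [297. 149. 321. 176.] 524 med [0.669 0.038 0.09 ] topc [0.674 0.039 0.103]
top holder_mid 0.67 [353. 192. 380. 212.] 531 med [ 0.566 -0.089  0.148] topc [ 0.566 -0.093  0.16 ]
top knob_grip 0.88 [420. 208. 439. 229.] 361 med [ 0.534 -0.244  0.069] topc [ 0.533 -0.249  0.096]
top knob_grip 0.67 [356. 191. 382. 213.] 535 med [ 0.565 -0.089  0.148] topc [ 0.566 -0.093  0.16 ]
top knob_grip 0.43 [336. 174. 451. 253.] 6476 med [ 0.54  -0.176  0.051] topc [ 0.533 -0.188  0.115]
top tray 0.76 [165. 132. 243. 290.] 6959 med [0.52  0.297 0.004] topc [0.574 0.298 0.06 ]
top red_dot 0.62 [335. 172. 448. 255.] 6643 med [ 0.541 -0.174  0.051] topc [ 0.552 -0.167  0.118]
top red_dot 0.59 [183. 154. 225. 187.] 883 med [0.659 0.28  0.104] topc [0.664 0.291 0.106]
top plate_top 0.93 [332. 170. 446. 257.] 6494 med [ 0.54  -0.173  0.051] topc [ 0.552 -0.163  0.116]
top canister0_mid 0.84 [1
[... 1075 characters left out ...]
scene knob_grip 0.64 [198. 243. 222. 274.] 418 med [ 0.545 -0.258  0.066] topc [ 0.539 -0.253  0.094]
scene knob_grip 0.48 [324. 260. 377. 319.] 2486 med [ 0.779 -0.107  0.055] topc [ 0.763 -0.102  0.087]
scene knob_grip 0.46 [198. 246. 222. 272.] 427 med [ 0.544 -0.257  0.067] topc [ 0.537 -0.253  0.094]
scene warmer 0.89 [174. 221. 320. 313.] 7442 med [ 0.586 -0.2    0.049] topc [ 0.552 -0.171  0.086]
scene warmer 0.41 [266. 195. 295. 242.] 1119 med [ 0.587 -0.107  0.117] topc [ 0.575 -0.097  0.155]
scene tray 0.78 [330. 158. 478. 240.] 3100 med [0.53  0.267 0.002] topc [0.581 0.297 0.023]
scene tray 0.33 [196. 246. 223. 272.] 460 med [ 0.544 -0.257  0.066] topc [ 0.536 -0.253  0.094]
0.95
```

View pics/crop1.png

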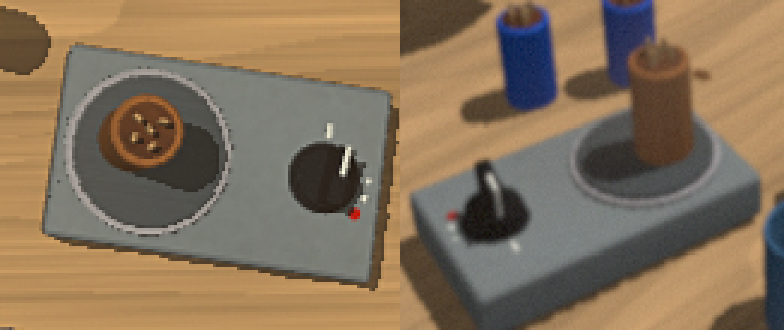

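```bash
python3 - <<'E'
from h import *
z=np.load('top0.npz');im,d=z['im'],z['d'];cp=campose('top')
zs=np.load('scene0.npz');cs=campose('scene')
A=cloud(cp,d,np.ones(d.shape,bool))
# unit top face
P=A[(abs(A[:,2]-.05)<.005)&(A[:,0]>.42)&(A[:,0]<.66)&(A[:,1]>-.32)&(A[:,1]<-.02)]
r=cv2.minAreaRect(P[:,:2].astype(np.float32));print('unit',r,np.median(P[:,2]))
# tray
P=A[(A[:,2]>.008)&(A[:,2]<.03)&(A[:,0]>.35)&(A[:,0]<.8)&(A[:,1]>.15)&(A[:,1]<.42)]
print('tray',cv2.minAreaRect(P[:,:2].astype(np.float32)))
P=A[(A[:,2]>-.01)&(A[:,0]>.42)&(A[:,0]<.5)&(A[:,1]>.24)&(A[:,1]<.32)];print('floor z',np.median(P[:,2]))
# red dot, both views
for c,(I,dd) in {'top':(im,d),'scene':(zs['im'],zs['d'])}.items():
    pc=campose(c); h=cv2.cvtColor(I,cv2.COLOR_RGB2HSV)
    m=((h[:,:,0]<8)|(h[:,:,0]>172))&(h[:,:,1]>170)&(h[:,:,2]>90)
    w=np.zeros_like(m); 
    u,v=proj(pc,[.51,-.26,.05]); w[int(v-30):int(v+30),int(u-30):int(u+30)]=1
    v,u=np.nonzero(m&w); print(c,'dot px',u.mean(),v.mean(),len(u),atz(pc,u.mean(),v.mean(),.05))
# holder & knob
for c,(I,dd) in {'top':(im,d),'scene':(zs['im'],zs['d'])}.items():
    pc=campose(c);A=cloud(pc,dd,np.ones(dd.shape,bool))
    s=(abs(A[:,0]-.566)<.06)&(abs(A[:,1]+.09)<.06)
    P=A[s&(A[:,2]>.139)&(A[:,2]<.152)];print(c,'holder',len(P),cv2.minEnclosingCircle(P[:,:2].astype(np.float32)),np.percentile(A[s][:,2],[20,50,99.5]))
    P=A[s&(A[:,2]>.07)&(A[:,2]<.14)];print(c,'body',np.round([P.min(0),P.max(0)],3))
    s=(abs(A[:,0]-.53)<.05)&(abs(A[:,1]+.25)<.05)
    P=A[s&(A[:,2]>.08)];print(c,'bar',len(P),cv2.minAreaRect(P[:,:2].astype(np.float32)),P.mean(0),P[:,2].max())
    P=A[s&(A[:,2]>.06)&(A[:,2]<.072)];print(c,'disc',len(P),cv2.minEnclosingCircle(P[:,:2].astype(np.float32)),np.median(P[:,2]))
E
```

```text
unit ((0.5479022264480591, -0.16593317687511444), (0.2694968283176422, 0.159576416015625), 80.27002716064453) 0.050226537051019426
tray ((0.5787482857704163, 0.29983019828796387), (0.152218297123909, 0.40058714151382446), 82.70149230957031)
floor z 0.0036415871675403166
top dot px 438.125 231.125 8 [ 0.50287311 -0.27563978  0.05      ]
scene dot px nan nan 0 [nan nan nan]
top holder 452 ((0.5679585337638855, -0.09265351295471191), 0.02704409509897232) [0.05299204 0.05812595 0.16125694]
top body [[ 0.541 -0.094  0.071]
 [ 0.585 -0.066  0.14 ]]
top bar 147 ((0.5335004925727844, -0.24935173988342285), (0.013614843599498272, 0.04535363242030144), 72.83236694335938) [ 0.53328224 -0.24782869  0.09376805] 0.10073838663533108
top disc 186 ((0.5336877703666687, -0.24980582296848297), 0.025027399882674217) 0.06623201107776
scene holder 304 ((0.5706849694252014, -0.09492293745279312), 0.02849039062857628) [0.05542846 0.05906969 0.15981315]
scene body [[ 0.55  -0.123  0.07 ]
 [ 0.599 -0.076  0.14 ]]
scene bar 148 ((0.5373457670211792, -0.25280317664146423), (0.013574579730629921, 0.0490543469786644), 72.78794860839844) [ 0.54110748 -0.25498926  0.09167386] 0.09695657626417709
scene disc 243 ((0.5359867215156555, -0.25166139006614685), 0.027003012597560883) 0.06451270680661081<stdin>:18: RuntimeWarning: Mean of empty slice.
  ret = ret.dtype.type(ret / rcount)
```

Candidates for the holder in the top view are the blue look-alikes at (308,162), (322,284) and (366,300), and the wooden one on the plate at (368,204). I choose the wooden one; the crop confirms it stands on the plate. The knob is at (430,219) and the red dot at (438,231), and both agree with the unit's pose. I'll turn the tool to yaw 73° first.

Emit:
{"method": "drive_tool", "body": {
  "targets": [0,0,0,0,0,-0.09,0,0,0,0,0,-0.09,0,0,0,0,0,-0.09,0,0,0,0,0,-0.09,0,0,0,0,0,-0.09],
  "hand": 1,
  "grip_force": 30
}}

```text
time_s: 1.45
tcp_pos: [0.1753, -0.5477, 0.2313]
tool_rot: [3.024, -0.851, 0.0]
wrist_force: [-0.2, 0.3, 0.1]
grip_width: 0.0855
```

Emit:
{"method": "drive_tool", "body": {
  "targets": [0,0,0,0,0,-0.09,0,0,0,0,0,-0.09,0,0,0,0,0,-0.09,0,0,0,0,0,-0.09,0,0,0,0,0,-0.09]
}}

```text
time_s: 1.95
tcp_pos: [0.1753, -0.5477, 0.2313]
tool_rot: [3.132, 0.249, -0.0]
wrist_force: [0.4, -0.1, -0.1]
grip_width: 0.0855
```

Emit:
{"method": "drive_tool", "body": {
  "targets": [0,0,0,0,0,-0.09,0,0,0,0,0,-0.09,0,0,0,0,0,-0.09,0,0,0,0,0,-0.09,0,0,0,0,0,-0.09]
}}

```text
time_s: 2.45
tcp_pos: [0.1753, -0.5477, 0.2314]
tool_rot: [2.852, 1.317, -0.0]
wrist_force: [-0.9, -0.6, -1.4]
grip_width: 0.0856
```

Emit:
{"method": "drive_tool", "body": {
  "targets": [0,0,0,0,0,-0.09,0,0,0,0,0,-0.09,0,0,0,0,0,-0.08,0,0,0,0,0,0]
}}

```text
time_s: 2.85
tcp_pos: [0.1753, -0.5476, 0.2313]
tool_rot: [2.531, 1.861, -0.0]
wrist_force: [0.7, 0.3, -0.0]
grip_width: 0.086
```

```bash
cat >> h.py <<'E'
def go(target,yaw=None,quiet=False):
    s=bot.get_state(); Rm=rot(s['tool_rot']); v=Rm.T@(np.array(target)-s['tcp_pos'])/.08
    y=np.degrees(np.arctan2(Rm[1,0],Rm[0,0]))
    dz=None if yaw is None else -((yaw-y+180)%360-180)/90
    print('t',round(s['time_s'],2),'tcp',np.round(s['tcp_pos'],4),'yaw',round(y,2),'tilt z',np.round(Rm[:,2],4),'shift units',np.round(v,4),'turn',dz,'F',np.round(s['wrist_force'],1),'w',round(s['grip_width'],4),'q6',round(float(s['qpos'][5]),2))
E
python3 -c "
from h import *
go([.568,-.093,.23],72.8)"
```

```text
t 2.85 tcp [ 0.1753 -0.5476  0.2313] yaw 72.63 tilt z [-0.e+00 -1.e-04 -1.e+00] shift units [6.8891 2.9887 0.0162] turn -0.0018447753783132409 F [ 0.7  0.3 -0. ] w 0.086 q6 -1.07
```

Emit:
{"method": "drive_tool", "body": {
  "targets": [0.46,0.2,0,0,0,0,0.46,0.2,0,0,0,0,0.46,0.2,0,0,0,0,0.46,0.2,0,0,0,0,0.46,0.2,0,0,0,0]
}}

```text
time_s: 3.35
tcp_pos: [0.3074, -0.3947, 0.2315]
tool_rot: [2.534, 1.856, 0.0]
wrist_force: [0.8, 0.1, -0.3]
grip_width: 0.0854
```

Emit:
{"method": "drive_tool", "body": {
  "targets": [0.46,0.2,0,0,0,0,0.46,0.2,0,0,0,0,0.46,0.2,0,0,0,0,0.46,0.2,0,0,0,0,0.46,0.2,0,0,0,0]
}}

```text
time_s: 3.85
tcp_pos: [0.4387, -0.2428, 0.2315]
tool_rot: [2.534, 1.857, 0.0]
wrist_force: [0.3, -1.1, -0.6]
grip_width: 0.0853
```

Emit:
{"method": "drive_tool", "body": {
  "targets": [0.46,0.2,0,0,0,0,0.46,0.2,0,0,0,0,0.4,0.16,0,0,0,0,0,0,0,0,0,0]
}}

```text
time_s: 4.25
tcp_pos: [0.5142, -0.1537, 0.2312]
tool_rot: [-2.529, -1.864, -0.002]
wrist_force: [-0.7, -0.4, 0.2]
grip_width: 0.0854
```

```bash
python3 - <<'E'
from h import *
go([.568,-.093,.23],72.8)
cp=campose('wrist'); im,d=bot.grab_frame('wrist')
cv2.imwrite('pics/w1.png',im[:,:,::-1])
A=cloud(cp,d,np.ones(d.shape,bool))
s=(abs(A[:,0]-.568)<.05)&(abs(A[:,1]+.093)<.05)
P=A[s&(A[:,2]>.139)&(A[:,2]<.153)];print(len(P),cv2.minEnclosingCircle(P[:,:2].astype(np.float32)),np.percentile(A[s][:,2],99.5))
s=(abs(A[:,0]-.5336)<.05)&(abs(A[:,1]+.25)<.05)
P=A[s&(A[:,2]>.085)&(A[:,2]<.1)]
if len(P): print(cv2.minAreaRect(P[:,:2].astype(np.float32)),P[:,2].max())
E
```

```text
t 4.25 tcp [ 0.5142 -0.1537  0.2312] yaw 72.79 tilt z [ 1.2e-03  9.0e-04 -1.0e+00] shift units [0.9232 0.4185 0.0166] turn -6.734261801221288e-05 F [-0.7 -0.4  0.2] w 0.0854 q6 -0.11
3402 ((0.5690098404884338, -0.09418974816799164), 0.02757011353969574) 0.31349443016281897
((0.5346032381057739, -0.2513529658317566), (0.01392004918307066, 0.04579610005021095), 73.77208709716797) 0.0983438482575128
```

View pics/w1.png

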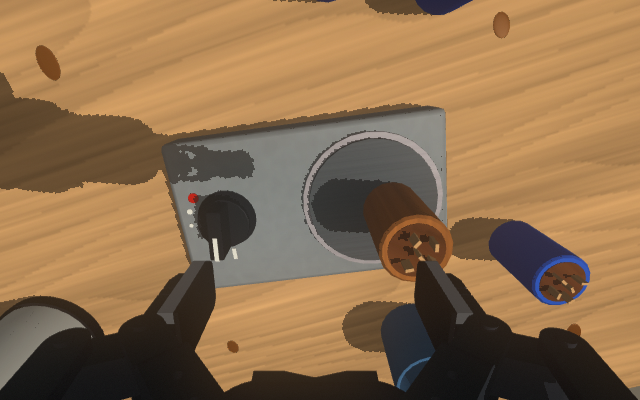

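Emit:
{"method": "drive_tool", "body": {
  "targets": [0.3,0.145,0,0,0,0,0.3,0.145,0,0,0,0,0.31,0.14,0,0,0,0,0,0,0,0,0,0]
}}

```text
time_s: 4.7
tcp_pos: [0.5676, -0.0966, 0.2311]
tool_rot: [2.531, 1.861, 0.001]
wrist_force: [0.3, 0.3, -0.6]
grip_width: 0.0853
```

```bash
python3 -c "
from h import *
go([.5685,-.0937,.095],72.8)"
```

```text
t 4.7 tcp [ 0.5676 -0.0966  0.2311] yaw 72.65 tilt z [ 6.e-04  3.e-04 -1.e+00] shift units [ 3.6800e-02 -9.0000e-04  1.7011e+00] turn -0.0016813885170092943 F [ 0.3  0.3 -0.6] w 0.0853 q6 0.02
```

Emit:
{"method": "drive_tool", "body": {
  "targets": [0.035,0,0.3,0,0,0,0,0,0.4,0,0,0,0,0,0.4,0,0,0,0,0,0.35,0,0,0,0,0,0.2,0,0,0]
}}

```text
time_s: 5.2
tcp_pos: [0.5648, -0.0959, 0.0968]
tool_rot: [-2.532, -1.855, 0.005]
wrist_force: [-0.7, -1.6, 0.8]
grip_width: 0.0852
```

Emit:
{"method": "drive_tool", "body": {
  "targets": [0,0,0.04,0,0,0,0,0,0,0,0,0]
}}

```text
time_s: 5.4
tcp_pos: [0.5665, -0.0957, 0.096]
tool_rot: [-2.533, -1.858, 0.002]
wrist_force: [0.2, -0.4, 0.4]
grip_width: 0.0855
```

```bash
python3 - <<'E'
from h import *
go([.5685,-.0937,.095],72.8)
im,d=bot.grab_frame('wrist'); s,_=bot.grab_frame('scene')
cv2.imwrite('pics/w2.png',np.hstack([cv2.resize(im,(400,250)),cv2.resize(s[120:320,150:470],(400,250))])[:,:,::-1])
E
```

```text
t 5.4 tcp [ 0.5665 -0.0957  0.096 ] yaw 72.53 tilt z [-1.2e-03 -1.0e-04 -1.0e+00] shift units [0.0318 0.0162 0.0126] turn -0.0030209768311370527 F [ 0.2 -0.4  0.4] w 0.0855 q6 0.03
```

View pics/w2.png

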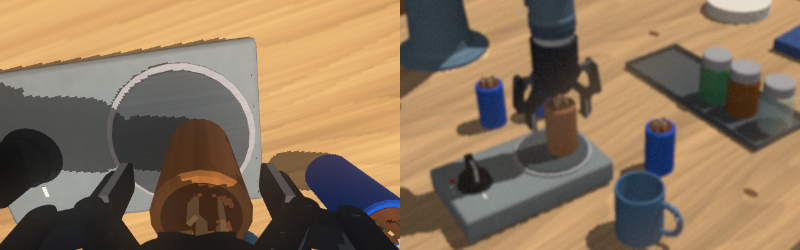

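The wooden holder sits between the fingers (wrist view about (200,180), fingers at 110 and 270). I'll centre it and close.

Emit:
{"method": "drive_tool", "body": {
  "targets": [0.03,0.016,0.0,0,0,0,0,0,0,0,0,0]
}}

```text
time_s: 5.7
tcp_pos: [0.5705, -0.093, 0.0973]
tool_rot: [2.529, 1.86, 0.002]
wrist_force: [0.1, 0.8, 0.0]
grip_width: 0.0856
```

Emit:
{"method": "drive_tool", "body": {
  "targets": [0,0,0,0,0,0,0,0,0,0,0,0,0,0,0,0,0,0,0,0,0,0,0,0,0,0,0,0,0,0],
  "hand": -1,
  "grip_force": 30
}}

```text
time_s: 6.2
tcp_pos: [0.5697, -0.0929, 0.0965]
tool_rot: [2.53, 1.861, 0.001]
wrist_force: [-0.7, -0.0, 3.0]
grip_width: 0.053
```

Emit:
{"method": "drive_tool", "body": {
  "targets": [0,0,0,0,0,0,0,0,0,0,0,0,0,0,0,0,0,0]
}}

```text
time_s: 6.5
tcp_pos: [0.5697, -0.0929, 0.0965]
tool_rot: [2.531, 1.861, 0.001]
wrist_force: [-0.8, 0.2, 5.8]
grip_width: 0.0535
```

Emit:
{"method": "drive_tool", "body": {
  "targets": [0,0,-0.05,0,0,0,0,0,-0.1,0,0,0,0,0,-0.25,0,0,0,0,0,-0.35,0,0,0,0,0,-0.35,0,0,0]
}}

```text
time_s: 7.0
tcp_pos: [0.5685, -0.0927, 0.1846]
tool_rot: [-2.53, -1.86, 0.002]
wrist_force: [0.3, -0.7, -0.4]
grip_width: 0.0534
```

Emit:
{"method": "drive_tool", "body": {
  "targets": [0,0,-0.3,0,0,0,0,0,-0.15,0,0,0,0,0,0,0,0,0]
}}

```text
time_s: 7.3
tcp_pos: [0.5704, -0.0932, 0.2218]
tool_rot: [2.529, 1.859, 0.003]
wrist_force: [-0.1, 0.2, -1.0]
grip_width: 0.0529
```

```bash
python3 - <<'E'
from h import *
go([.4647,.3144,.22],82.7)
im,d=bot.grab_frame('wrist'); s,ds=bot.grab_frame('scene')
cv2.imwrite('pics/w3.png',np.hstack([cv2.resize(im,(400,250)),cv2.resize(s[60:260,150:470],(400,250))])[:,:,::-1])
A=cloud(campose('scene'),ds,np.ones(ds.shape,bool))
h=cv2.cvtColor(s,cv2.COLOR_RGB2HSV)
P=A[(abs(A[:,0]-.59)<.06)&(abs(A[:,1]+.1)<.06)]
z=np.sort(P[:,2]); print(np.histogram(z,bins=np.arange(.04,.3,.01)))
E
```

```text
t 7.3 tcp [ 0.5704 -0.0932  0.2218] yaw 72.65 tilt z [ 0.0032 -0.001  -1.    ] shift units [ 4.4691 -2.7808  0.0136] turn -0.11168172252711896 F [-0.1  0.2 -1. ] w 0.0529 q6 0.03
(array([ 536, 1423,    3,    0,    0,    0,    0,    0,    0,    0,    0,
          0,    0,    2,   88,  115,  116,  124,  133,  180,  188,  195,
        241,  396,  194]), array([0.04, 0.05, 0.06, 0.07, 0.08, 0.09, 0.1 , 0.11, 0.12, 0.13, 0.14,
       0.15, 0.16, 0.17, 0.18, 0.19, 0.2 , 0.21, 0.22, 0.23, 0.24, 0.25,
       0.26, 0.27, 0.28, 0.29]))
```

View pics/w3.png

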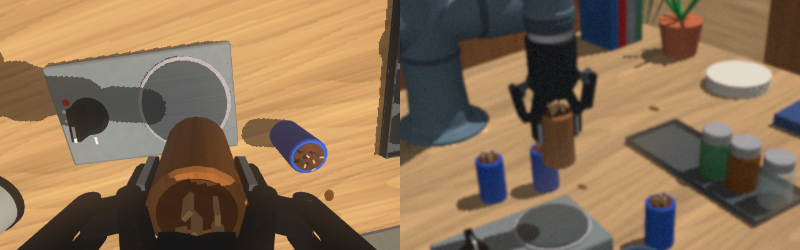

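The holder is held upright in the grip, its foot at about z 0.18. I'll carry it across to the tray.

Emit:
{"method": "drive_tool", "body": {
  "targets": [0.2,-0.12,0,0,0,0,0.37,-0.23,0,0,0,0,0.37,-0.23,0,0,0,0,0.37,-0.23,0,0,0,0,0.37,-0.23,0,0,0,0]
}}

```text
time_s: 7.9
tcp_pos: [0.5279, 0.0624, 0.2184]
tool_rot: [-2.529, -1.86, 0.004]
wrist_force: [0.3, -0.0, -1.5]
grip_width: 0.0529
```

Emit:
{"method": "drive_tool", "body": {
  "targets": [0.37,-0.23,0,0,0,0,0.37,-0.23,0,0,0,0,0.37,-0.23,0,0,0,0,0.37,-0.23,0,0,0,0,0.37,-0.23,0,0,0,0]
}}

```text
time_s: 8.4
tcp_pos: [0.484, 0.2307, 0.2185]
tool_rot: [-2.529, -1.861, 0.004]
wrist_force: [0.6, 0.2, -1.0]
grip_width: 0.0532
```

Emit:
{"method": "drive_tool", "body": {
  "targets": [0.37,-0.23,0,0,0,0,0.37,-0.23,0,0,0,0,0.17,-0.12,0,0,0,0,0,0,0,0,0,0]
}}

```text
time_s: 8.8
tcp_pos: [0.4617, 0.314, 0.2188]
tool_rot: [-2.527, -1.865, 0.004]
wrist_force: [0.5, -0.4, -0.7]
grip_width: 0.053
```

```bash
python3 - <<'E'
from h import *
go([.4647,.3144,.0435],82.7)
im,d=bot.grab_frame('wrist'); s,ds=bot.grab_frame('top')
cv2.imwrite('pics/w4.png',np.hstack([cv2.resize(im,(400,250)),cv2.resize(s[100:325,80:440],(400,250))])[:,:,::-1])
A=cloud(campose('top'),ds,np.ones(ds.shape,bool))
P=A[(A[:,2]>.008)&(A[:,2]<.025)&(A[:,0]>.35)&(A[:,0]<.8)&(A[:,1]>.15)&(A[:,1]<.42)]
print('tray',cv2.minAreaRect(P[:,:2].astype(np.float32)))
E
```

```text
t 8.8 tcp [0.4617 0.314  0.2188] yaw 72.87 tilt z [-2.3e-03 -9.0e-04 -1.0e+00] shift units [0.0193 0.0386 2.191 ] turn -0.10921292853953889 F [ 0.5 -0.4 -0.7] w 0.053 q6 0.78
tray ((0.578707218170166, 0.29951798915863037), (0.1513136625289917, 0.40119296312332153), 82.72394561767578)
```

View pics/w4.png

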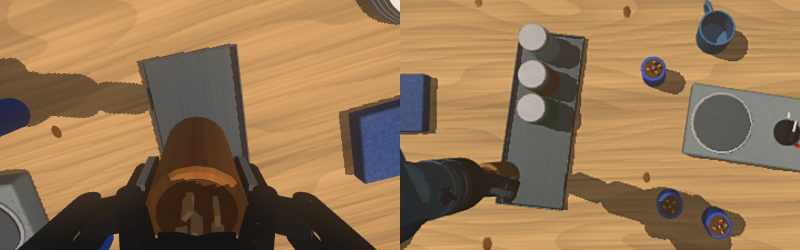

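Emit:
{"method": "drive_tool", "body": {
  "targets": [0.02,0.03,0.25,0,0,0,0,0,0.4,0,0,0,0,0,0.4,0,0,0,0,0,0.4,0,0,0,0,0,0.3,0,0,0]
}}

```text
time_s: 9.4
tcp_pos: [0.4659, 0.3107, 0.0779]
tool_rot: [2.533, 1.858, -0.004]
wrist_force: [0.2, 0.4, -0.7]
grip_width: 0.053
```

Emit:
{"method": "drive_tool", "body": {
  "targets": [0,0,0.2,0,0,0,0,0,0.1,0,0,0,0,0,0,0,0,0,0,0,0,0,0,0]
}}

```text
time_s: 9.8
tcp_pos: [0.4672, 0.3127, 0.0568]
tool_rot: [2.532, 1.86, 0.001]
wrist_force: [0.0, 0.8, -1.1]
grip_width: 0.053
```

```bash
python3 - <<'E'
from h import *
go([.4647,.3144,.0415],82.7)
s,ds=bot.grab_frame('scene')
cv2.imwrite('pics/w5.png',cv2.resize(s[110:260,300:500],(800,600),interpolation=3)[:,:,::-1])
E
```

```text
t 9.8 tcp [0.4672 0.3127 0.0568] yaw 72.6 tilt z [ 9.e-04  2.e-04 -1.e+00] shift units [ 0.011  -0.0368  0.1911] turn -0.11227686049379063 F [ 0.   0.8 -1.1] w 0.053 q6 0.78
```

View pics/w5.png

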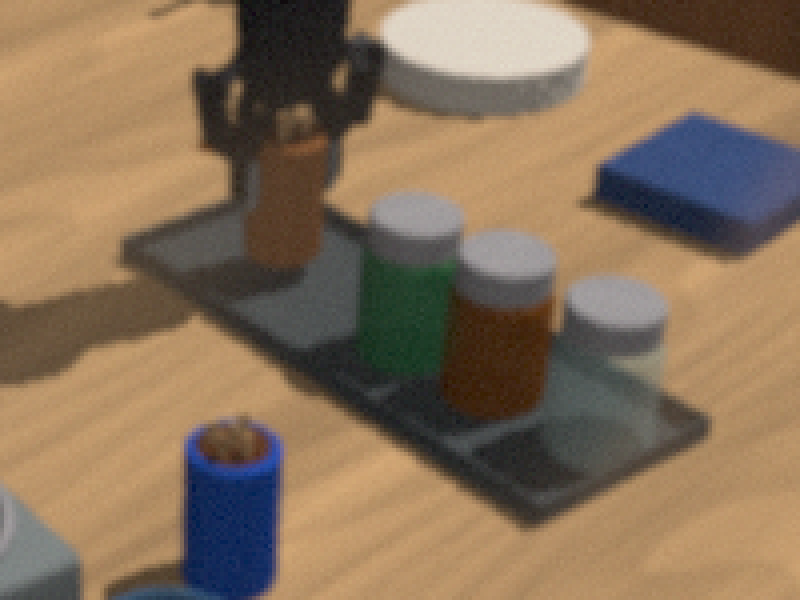

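The holder at (285,205) hangs just above the free end, clear of the green canister. I'll lower it slowly.

Emit:
{"method": "drive_tool", "body": {
  "targets": [0,0,0.08,0,0,0,0,0,0.05,0,0,0,0,0,0.02,0,0,0,0,0,0,0,0,0]
}}

```text
time_s: 10.25
tcp_pos: [0.4662, 0.313, 0.0437]
tool_rot: [-2.531, -1.861, 0.001]
wrist_force: [-0.3, -0.2, -1.0]
grip_width: 0.0534
```

Emit:
{"method": "drive_tool", "body": {
  "targets": [0,0,0.013,0,0,0,0,0,0,0,0,0]
}}

```text
time_s: 10.45
tcp_pos: [0.4665, 0.3131, 0.043]
tool_rot: [2.531, 1.861, -0.0]
wrist_force: [0.3, 0.2, -0.4]
grip_width: 0.0532
```

Emit:
{"method": "drive_tool", "body": {
  "targets": [0,0,0.013,0,0,0,0,0,0,0,0,0]
}}

```text
time_s: 10.65
tcp_pos: [0.4665, 0.313, 0.0419]
tool_rot: [2.531, 1.861, -0.0]
wrist_force: [-0.5, 0.3, -1.5]
grip_width: 0.0529
```

```bash
python3 - <<'E'
from h import *
go([.4647,.3144,.0415],82.7)
E
```

```text
t 10.65 tcp [0.4665 0.313  0.0419] yaw 72.65 tilt z [-0.e+00 -1.e-04 -1.e+00] shift units [ 0.0095 -0.0265  0.0051] turn -0.11167736345615885 F [-0.5  0.3 -1.5] w 0.0529 q6 0.78
```

Emit:
{"method": "drive_tool", "body": {
  "targets": [0,0,0.01,0,0,0,0,0,0,0,0,0]
}}

```text
time_s: 10.85
tcp_pos: [0.4666, 0.3131, 0.0415]
tool_rot: [2.531, 1.861, 0.0]
wrist_force: [-0.8, -0.9, 1.5]
grip_width: 0.0532
```

Emit:
{"method": "drive_tool", "body": {
  "targets": [0,0,0.01,0,0,0,0,0,0,0,0,0]
}}

```text
time_s: 11.05
tcp_pos: [0.4666, 0.3131, 0.0415]
tool_rot: [2.531, 1.861, 0.001]
wrist_force: [-2.8, -1.5, 9.1]
grip_width: 0.0529
```

Emit:
{"method": "drive_tool", "body": {
  "targets": [0,0,0.006,0,0,0,0,0,0,0,0,0]
}}

```text
time_s: 11.25
tcp_pos: [0.4667, 0.3131, 0.0415]
tool_rot: [2.531, 1.861, 0.001]
wrist_force: [-3.7, -2.2, 11.4]
grip_width: 0.053
```

Contact felt at the expected height (0.0415). I'll ease the preload and release.

Emit:
{"method": "drive_tool", "body": {
  "targets": [0,0,-0.012,0,0,0,0,0,0,0,0,0]
}}

```text
time_s: 11.45
tcp_pos: [0.4667, 0.3132, 0.0415]
tool_rot: [2.531, 1.861, 0.001]
wrist_force: [-2.6, -1.0, 6.9]
grip_width: 0.0533
```

Emit:
{"method": "drive_tool", "body": {
  "targets": [0,0,0,0,0,0,0,0,0,0,0,0,0,0,0,0,0,0,0,0,0,0,0,0,0,0,0,0,0,0],
  "hand": 1
}}

```text
time_s: 11.95
tcp_pos: [0.4665, 0.313, 0.0407]
tool_rot: [2.531, 1.861, -0.0]
wrist_force: [0.3, -0.3, -0.9]
grip_width: 0.0852
```

Emit:
{"method": "drive_tool", "body": {
  "targets": [0,0,-0.1,0,0,0,0,0,-0.25,0,0,0,0,0,-0.4,0,0,0,0,0,-0.4,0,0,0,0,0,-0.4,0,0,0]
}}

```text
time_s: 12.45
tcp_pos: [0.4664, 0.313, 0.1667]
tool_rot: [2.531, 1.861, 0.0]
wrist_force: [0.4, -0.3, -1.2]
grip_width: 0.0854
```

Emit:
{"method": "drive_tool", "body": {
  "targets": [0,0,-0.4,0,0,0,0,0,-0.3,0,0,0,0,0,0,0,0,0]
}}

```text
time_s: 12.75
tcp_pos: [0.4687, 0.3142, 0.2257]
tool_rot: [2.53, 1.86, 0.013]
wrist_force: [0.6, -0.1, -1.0]
grip_width: 0.0854
```

```bash
python3 - <<'E'
from h import *
go([.5335,-.250,.22],72.8)
s,ds=bot.grab_frame('scene'); w,dw=bot.grab_frame('wrist')
cv2.imwrite('pics/w6.png',np.hstack([cv2.resize(s[80:280,200:500],(450,300),interpolation=3),cv2.resize(w,(350,300))])[:,:,::-1])
for n,d in(('scene',ds),('wrist',dw)):
    A=cloud(campose(n),d,np.ones(d.shape,bool))
    s=(abs(A[:,0]-.466)<.05)&(abs(A[:,1]-.313)<.05)
    P=A[s&(A[:,2]>.084)&(A[:,2]<.098)];print(n,len(P),cv2.minEnclosingCircle(P[:,:2].astype(np.float32)) if len(P) else 0, A[s&(A[:,2]<.13)][:,2].max())
E
```

```text
t 12.75 tcp [0.4687 0.3142 0.2257] yaw 72.65 tilt z [ 0.0073  0.0037 -1.    ] shift units [-6.4908  2.8756  0.0508] turn -0.001646071645050837 F [ 0.6 -0.1 -1. ] w 0.0854 q6 0.78
scene 156 ((0.4705611765384674, 0.31191787123680115), 0.02903393842279911) 0.10615667469115342
wrist 3051 ((0.46544796228408813, 0.3124324679374695), 0.027095427736639977) 0.10696159166500235
```

View pics/w6.png

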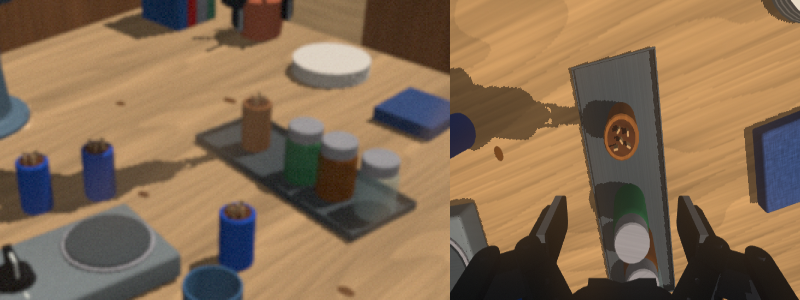

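The holder stands upright on the free end at scene (255,120), wrist (622,137). Its top is at z 0.106, as it should be. Now to the knob.

Emit:
{"method": "drive_tool", "body": {
  "targets": [-0.2,0.09,0,0,0,0,-0.4,0.18,0,0,0,0,-0.45,0.2,0,0,0,0,-0.45,0.2,0,0,0,0,-0.45,0.2,0,0,0,0]
}}

```text
time_s: 13.35
tcp_pos: [0.485, 0.1409, 0.2193]
tool_rot: [-2.53, -1.86, 0.005]
wrist_force: [1.0, -0.1, 0.4]
grip_width: 0.0854
```

Emit:
{"method": "drive_tool", "body": {
  "targets": [-0.45,0.2,0,0,0,0,-0.45,0.2,0,0,0,0,-0.45,0.2,0,0,0,0,-0.45,0.2,0,0,0,0,-0.45,0.2,0,0,0,0]
}}

```text
time_s: 13.85
tcp_pos: [0.5074, -0.0544, 0.2194]
tool_rot: [-2.53, -1.859, 0.004]
wrist_force: [0.3, -0.8, 0.1]
grip_width: 0.0854
```

Emit:
{"method": "drive_tool", "body": {
  "targets": [-0.45,0.2,0,0,0,0,-0.45,0.2,0,0,0,0,-0.45,0.2,0,0,0,0,-0.45,0.2,0,0,0,0,-0.3,0.13,0,0,0,0]
}}

```text
time_s: 14.35
tcp_pos: [0.5283, -0.2377, 0.2191]
tool_rot: [-2.532, -1.856, 0.003]
wrist_force: [1.1, 0.6, -0.3]
grip_width: 0.0854
```

Emit:
{"method": "drive_tool", "body": {
  "targets": [0,0,0.2,0,0,0,0,0,0.2,0,0,0,0,0,0,0,0,0],
  "hand": 0
}}

```text
time_s: 14.65
tcp_pos: [0.5268, -0.2344, 0.185]
tool_rot: [-2.527, -1.855, 0.005]
wrist_force: [0.4, 0.6, -1.1]
grip_width: 0.0444
```

```bash
python3 - <<'E'
from h import *
go([.5335,-.250,.15],72.8)
cp=campose('wrist'); im,d=bot.grab_frame('wrist')
cv2.imwrite('pics/w7.png',im[:,:,::-1])
A=cloud(cp,d,np.ones(d.shape,bool))
s=(abs(A[:,0]-.534)<.05)&(abs(A[:,1]+.25)<.05)
P=A[s&(A[:,2]>.085)&(A[:,2]<.1)]
if len(P): print(cv2.minAreaRect(P[:,:2].astype(np.float32)),P[:,2].max())
P=A[s&(A[:,2]>.06)&(A[:,2]<.072)];print('disc',len(P),cv2.minEnclosingCircle(P[:,:2].astype(np.float32)),np.median(P[:,2]))
E
```

```text
t 14.65 tcp [ 0.5268 -0.2344  0.185 ] yaw 72.57 tilt z [-0.0069  0.0035 -1.    ] shift units [-0.1609  0.1416  0.4365] turn -0.0025463849826028056 F [ 0.4  0.6 -1.1] w 0.0444 q6 -0.22
((0.5346082448959351, -0.2513957619667053), (0.01310142781585455, 0.04633023589849472), 73.56281280517578) 0.09804730737064438
disc 1884 ((0.5346611738204956, -0.2511887550354004), 0.02514968439936638) 0.06574755287009343
```

View pics/w7.png

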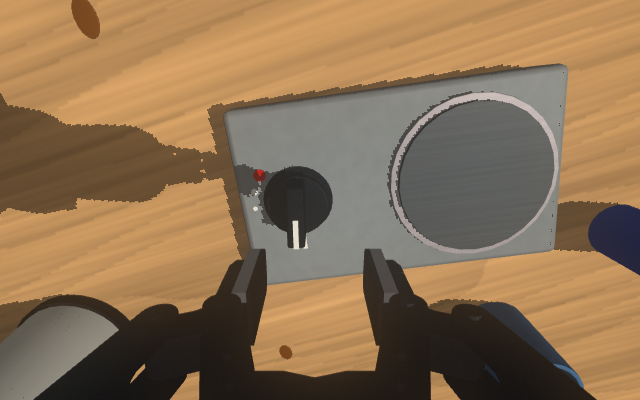

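Emit:
{"method": "drive_tool", "body": {
  "targets": [-0.16,0.15,0.2,0,0,0,0,0,0.25,0,0,0,0,0,0.25,0,0,0,0,0,0.25,0,0,0,0,0,0.25,0,0,0],
  "hand": -0.3
}}

```text
time_s: 15.2
tcp_pos: [0.5375, -0.2507, 0.0927]
tool_rot: [2.53, 1.861, -0.0]
wrist_force: [-0.4, 0.4, 0.2]
grip_width: 0.0295
```

Emit:
{"method": "drive_tool", "body": {
  "targets": [0,0,0,0,0,0,0,0,0,0,0,0,0,0,0,0,0,0]
}}

```text
time_s: 15.5
tcp_pos: [0.5385, -0.2512, 0.0945]
tool_rot: [2.529, 1.86, 0.001]
wrist_force: [-0.0, -0.8, 0.1]
grip_width: 0.0301
```

```bash
python3 - <<'E'
from h import *
go([.534,-.2505,.071],73.2)
im,d=bot.grab_frame('wrist'); s,_=bot.grab_frame('scene')
cv2.imwrite('pics/w8.png',np.hstack([cv2.resize(im[100:,120:520],(400,300)),cv2.resize(s[170:320,120:320],(400,300))])[:,:,::-1])
E
```

```text
t 15.5 tcp [ 0.5385 -0.2512  0.0945] yaw 72.66 tilt z [ 0.0019 -0.0014 -1.    ] shift units [-0.0087 -0.0567  0.2936] turn -0.006033017141640408 F [-0.  -0.8  0.1] w 0.0301 q6 -0.24
```

View pics/w8.png

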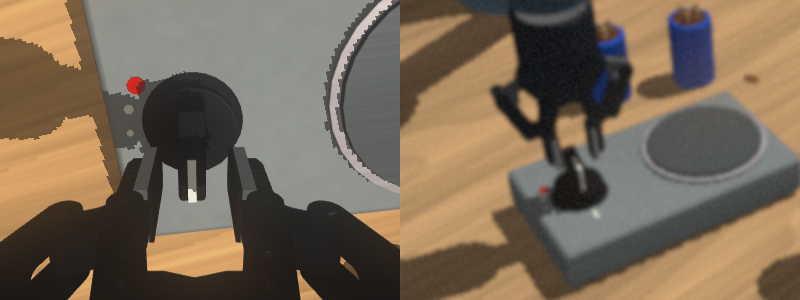

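Emit:
{"method": "drive_tool", "body": {
  "targets": [-0.01,-0.055,0,0,0,0,0,0,0.14,0,0,-0.006,0,0,0.12,0,0,0,0,0,0,0,0,0]
}}

```text
time_s: 16.0
tcp_pos: [0.5316, -0.2491, 0.0698]
tool_rot: [-2.519, -1.871, 0.002]
wrist_force: [-0.2, 0.6, 0.5]
grip_width: 0.0297
```

```bash
python3 - <<'E'
from h import *
go([.534,-.2505,.071],73.2)
E
```

```text
t 16.0 tcp [ 0.5316 -0.2491  0.0698] yaw 73.19 tilt z [-0.0034  0.002  -1.    ] shift units [-0.0078  0.0335 -0.0147] turn -0.00013009434377882675 F [-0.2  0.6  0.5] w 0.0297 q6 -0.25
```

Emit:
{"method": "drive_tool", "body": {
  "targets": [0,0,-0.01,0,0,0,0,0,0,0,0,0,0,0,0,0,0,0]
}}

```text
time_s: 16.3
tcp_pos: [0.5336, -0.2503, 0.0732]
tool_rot: [2.522, 1.872, 0.0]
wrist_force: [0.1, -0.3, -0.3]
grip_width: 0.03
```

```bash
python3 - <<'E'
from h import *
go([.534,-.2505,.071],73.2)
E
```

```text
t 16.3 tcp [ 0.5336 -0.2503  0.0732] yaw 73.19 tilt z [ 6.e-04 -5.e-04 -1.e+00] shift units [-0.0012  0.0059  0.0281] turn -0.00011585791625445078 F [ 0.1 -0.3 -0.3] w 0.03 q6 -0.25
```

Emit:
{"method": "drive_tool", "body": {
  "targets": [0,0.005,0.02,0,0,0,0,0,0,0,0,0,0,0,0,0,0,0,0,0,0,0,0,0,0,0,0,0,0,0],
  "hand": -1,
  "grip_force": 25
}}

```text
time_s: 16.8
tcp_pos: [0.5339, -0.251, 0.0717]
tool_rot: [2.521, 1.871, -0.001]
wrist_force: [0.3, -3.8, 1.0]
grip_width: 0.0126
```

```bash
python3 - <<'E'
from h import *
go([.534,-.2505,.071],73.2); print(bot.get_state()['moment'])
E
```

```text
t 16.8 tcp [ 0.5339 -0.251   0.0717] yaw 73.17 tilt z [ 5.0e-04 -1.6e-03 -1.0e+00] shift units [ 0.0063 -0.0002  0.0081] turn -0.00032897676885568217 F [ 0.3 -3.8  1. ] w 0.0126 q6 -0.25
[-0.77512224  0.14746897  0.05595785]
```

Emit:
{"method": "drive_tool", "body": {
  "targets": [-0.008,0,-0.005,0,0,0.03,0,0,0,0,0,0.04,0,0,0,0,0,0.04,0,0,0,0,0,0.04,0,0,0,0,0,0]
}}

```text
time_s: 17.3
tcp_pos: [0.5339, -0.2509, 0.0717]
tool_rot: [2.725, 1.563, 0.001]
wrist_force: [1.4, -3.8, -1.5]
grip_width: 0.0122
```

```bash
cat >> h.py <<'E'
def kn():
    s=bot.get_state(); Rm=rot(s['tool_rot']); y=np.arctan2(Rm[1,0],Rm[0,0])
    t=np.array(s['tcp_pos']); 
    print('t',round(s['time_s'],2),'tcp',np.round(t,4),'knob~',round((np.radians(80.27)-y)%6.283,3),'F',np.round(s['wrist_force'],1),'M',np.round(s['moment'],2),'w',round(s['grip_width'],4),'toolF',np.round(Rm.T@s['wrist_force'],1))
E
python3 -c "
from h import *
kn()"
```

```text
t 17.3 tcp [ 0.5339 -0.2509  0.0717] knob~ 0.359 F [ 1.4 -3.8 -1.5] M [-0.58 -0.26 -0.02] w 0.0122 toolF [-2.6  3.1  1.5]
```

Emit:
{"method": "drive_tool", "body": {
  "targets": [0,0,0,0,0,0.03,0,0,0,0,0,0.03,0,0,0,0,0,0]
}}

```text
time_s: 17.6
tcp_pos: [0.5339, -0.2509, 0.0717]
tool_rot: [2.794, 1.435, 0.001]
wrist_force: [1.4, -3.1, -1.9]
grip_width: 0.0122
```

```bash
python3 -c "
from h import *
kn()"
```

```text
t 17.6 tcp [ 0.5339 -0.2509  0.0717] knob~ 0.452 F [ 1.4 -3.1 -1.9] M [-0.52 -0.49 -0.04] w 0.0122 toolF [-1.7  3.   1.9]
```

Emit:
{"method": "drive_tool", "body": {
  "targets": [0,0,0,0,0,0.03,0,0,0,0,0,0.03,0,0,0,0,0,0]
}}

```text
time_s: 17.9
tcp_pos: [0.5339, -0.2508, 0.0717]
tool_rot: [2.859, 1.302, 0.001]
wrist_force: [1.5, -2.9, -2.0]
grip_width: 0.0125
```

```bash
python3 -c "
from h import *
kn()"
```

```text
t 17.9 tcp [ 0.5339 -0.2508  0.0717] knob~ 0.546 F [ 1.5 -2.9 -2. ] M [-0.45 -0.55 -0.1 ] w 0.0125 toolF [-1.2  3.   2. ]
```

Emit:
{"method": "drive_tool", "body": {
  "targets": [0,0,0,0,0,0.03,0,0,0,0,0,0.03,0,0,0,0,0,0]
}}

```text
time_s: 18.2
tcp_pos: [0.534, -0.2508, 0.0717]
tool_rot: [2.917, 1.167, 0.002]
wrist_force: [4.0, -3.6, -3.1]
grip_width: 0.0126
```

```bash
python3 -c "
from h import *
kn()"
```

```text
t 18.2 tcp [ 0.534  -0.2508  0.0717] knob~ 0.64 F [ 4.  -3.6 -3.1] M [-0.53 -0.75 -0.03] w 0.0126 toolF [0.4 5.4 3.1]
```

Emit:
{"method": "drive_tool", "body": {
  "targets": [0,0,0,0,0,0.03,0,0,0,0,0,0.03,0,0,0,0,0,0]
}}

```text
time_s: 18.5
tcp_pos: [0.534, -0.2508, 0.0717]
tool_rot: [2.968, 1.028, 0.002]
wrist_force: [3.9, -2.5, -3.6]
grip_width: 0.0125
```

```bash
python3 -c "
from h import *
kn()"
```

```text
t 18.5 tcp [ 0.534  -0.2508  0.0717] knob~ 0.734 F [ 3.9 -2.5 -3.6] M [-0.48 -0.86 -0.01] w 0.0125 toolF [1.5 4.3 3.6]
```

Emit:
{"method": "drive_tool", "body": {
  "targets": [0,0.006,0,0,0,0.03,0,0,0,0,0,0.03,0,0,0,0,0,0]
}}

```text
time_s: 18.8
tcp_pos: [0.5341, -0.2508, 0.0717]
tool_rot: [-3.013, -0.888, -0.002]
wrist_force: [2.5, -1.8, -2.1]
grip_width: 0.0124
```

```bash
python3 -c "
from h import *
kn()"
```

```text
t 18.8 tcp [ 0.5341 -0.2508  0.0717] knob~ 0.828 F [ 2.5 -1.8 -2.1] M [-0.21 -0.89 -0.07] w 0.0124 toolF [1.1 2.8 2.1]
```

Emit:
{"method": "drive_tool", "body": {
  "targets": [0,0,0,0,0,0.03,0,0,0,0,0,0.03,0,0,0,0,0,0]
}}

```text
time_s: 19.1
tcp_pos: [0.5341, -0.2508, 0.0717]
tool_rot: [-3.051, -0.745, -0.002]
wrist_force: [4.3, -0.2, -3.6]
grip_width: 0.0123
```

```bash
python3 -c "
from h import *
kn()"
```

```text
t 19.1 tcp [ 0.5341 -0.2508  0.0717] knob~ 0.922 F [ 4.3 -0.2 -3.6] M [-0.06 -1.   -0.03] w 0.0123 toolF [3.7 2.1 3.6]
```

Emit:
{"method": "drive_tool", "body": {
  "targets": [0.004,0,0,0,0,0.03,0,0,0,0,0,0.03,0,0,0,0,0,0]
}}

```text
time_s: 19.4
tcp_pos: [0.5342, -0.2508, 0.0717]
tool_rot: [-3.083, -0.6, -0.001]
wrist_force: [3.4, -1.4, -2.1]
grip_width: 0.0126
```

```bash
python3 -c "
from h import *
kn()"
```

```text
t 19.4 tcp [ 0.5342 -0.2508  0.0717] knob~ 1.016 F [ 3.4 -1.4 -2.1] M [-0.11 -0.96 -0.  ] w 0.0126 toolF [2.6 2.6 2.1]
```

Emit:
{"method": "drive_tool", "body": {
  "targets": [0.003,0,0,0,0,0.03,0,0,0,0,0,0.03,0,0,0,0,0,0]
}}

```text
time_s: 19.7
tcp_pos: [0.5343, -0.2507, 0.0717]
tool_rot: [-3.108, -0.454, -0.0]
wrist_force: [4.7, -0.6, -2.1]
grip_width: 0.0128
```

```bash
python3 -c "
from h import *
kn()"
```

```text
t 19.7 tcp [ 0.5343 -0.2507  0.0717] knob~ 1.111 F [ 4.7 -0.6 -2.1] M [-0.18 -0.89 -0.1 ] w 0.0128 toolF [4.3 1.9 2.1]
```

Emit:
{"method": "drive_tool", "body": {
  "targets": [0.006,0,0,0,0,0.03,0,0,0,0,0,0.03,0,0,0,0,0,0]
}}

```text
time_s: 20.0
tcp_pos: [0.5344, -0.2507, 0.0717]
tool_rot: [-3.126, -0.307, 0.001]
wrist_force: [2.5, -1.2, -1.7]
grip_width: 0.0122
```

```bash
python3 -c "
from h import *
kn()"
```

```text
t 20.0 tcp [ 0.5344 -0.2507  0.0717] knob~ 1.205 F [ 2.5 -1.2 -1.7] M [-0.13 -0.67 -0.08] w 0.0122 toolF [2.2 1.7 1.7]
```

Emit:
{"method": "drive_tool", "body": {
  "targets": [0,0,0,0,0,0.03,0,0,0,0,0,0.02,0,0,0,0,0,0]
}}

```text
time_s: 20.3
tcp_pos: [0.5344, -0.2507, 0.0717]
tool_rot: [3.136, 0.187, -0.001]
wrist_force: [2.3, -1.0, -1.6]
grip_width: 0.0122
```

```bash
python3 -c "
from h import *
kn()
im,d=bot.grab_frame('wrist'); cv2.imwrite('pics/w9.png',im[:,:,::-1])"
```

```text
t 20.3 tcp [ 0.5344 -0.2507  0.0717] knob~ 1.282 F [ 2.3 -1.  -1.6] M [-0.34 -0.64  0.73] w 0.0122 toolF [2.2 1.3 1.6]
```

View pics/w9.png

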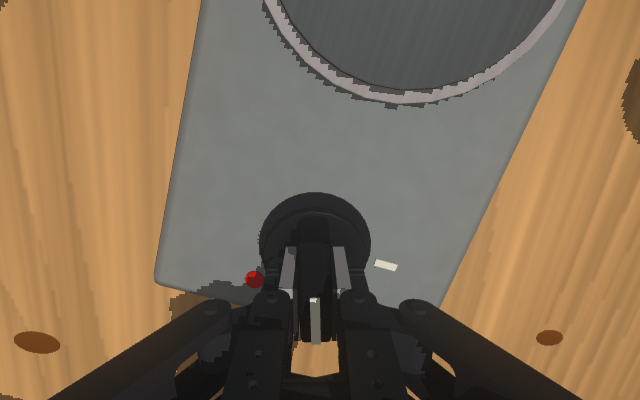

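Stop felt: moment jumped to 0.73 N m at knob ≈ 1.28. In the wrist view the pointer (white line at (315,318)) has turned with the fingers. I'll ease off, then push in.

Emit:
{"method": "drive_tool", "body": {
  "targets": [0,0,0,0,0,-0.015,0,0,0,0,0,0],
  "grip_force": 40
}}

```text
time_s: 20.55
tcp_pos: [0.5345, -0.2508, 0.0717]
tool_rot: [3.134, 0.22, -0.0]
wrist_force: [1.6, -1.4, -2.2]
grip_width: 0.0125
```

```bash
python3 -c "
from h import *
kn()"
```

```text
t 20.55 tcp [ 0.5345 -0.2508  0.0717] knob~ 1.261 F [ 1.6 -1.4 -2.2] M [-0.3  -0.61  0.46] w 0.0125 toolF [1.3 1.6 2.2]
```

Emit:
{"method": "drive_tool", "body": {
  "targets": [0,0,0.02,0,0,-0.007,0,0,0.01,0,0,0,0,0,0,0,0,0]
}}

```text
time_s: 20.85
tcp_pos: [0.5345, -0.2507, 0.0704]
tool_rot: [3.132, 0.235, 0.0]
wrist_force: [-0.3, 0.4, 5.5]
grip_width: 0.0121
```

```bash
python3 -c "
from h import *
kn()"
```

```text
t 20.85 tcp [ 0.5345 -0.2507  0.0704] knob~ 1.251 F [-0.3  0.4  5.5] M [ 0.07 -0.1   0.32] w 0.0121 toolF [-0.2 -0.4 -5.5]
```

Emit:
{"method": "drive_tool", "body": {
  "targets": [0,0,0,0,0,-0.012,0,0,0,0,0,0]
}}

```text
time_s: 21.05
tcp_pos: [0.5345, -0.2507, 0.0704]
tool_rot: [3.13, 0.264, 0.0]
wrist_force: [-0.3, 0.2, 5.5]
grip_width: 0.0121
```

```bash
python3 -c "
from h import *
kn()"
```

```text
t 21.05 tcp [ 0.5345 -0.2507  0.0704] knob~ 1.233 F [-0.3  0.2  5.5] M [ 0.11 -0.01  0.13] w 0.0121 toolF [-0.2 -0.3 -5.5]
```

Emit:
{"method": "drive_tool", "body": {
  "targets": [0,0,0.02,0,0,-0.008,0,0,0.01,0,0,0,0,0,0,0,0,0]
}}

```text
time_s: 21.35
tcp_pos: [0.5345, -0.2507, 0.068]
tool_rot: [3.129, 0.283, 0.0]
wrist_force: [-0.7, 1.3, 7.0]
grip_width: 0.0124
```

```bash
python3 -c "
from h import *
kn()"
```

```text
t 21.35 tcp [ 0.5345 -0.2507  0.068 ] knob~ 1.22 F [-0.7  1.3  7. ] M [ 0.16  0.05 -0.04] w 0.0124 toolF [-0.5 -1.4 -7. ]
```

Emit:
{"method": "drive_tool", "body": {
  "targets": [0,0,0.02,0,0,0,0,0,0.01,0,0,0,0,0,0,0,0,0]
}}

```text
time_s: 21.65
tcp_pos: [0.5345, -0.2508, 0.0658]
tool_rot: [3.129, 0.283, 0.0]
wrist_force: [-1.9, 0.3, 8.2]
grip_width: 0.0125
```

```bash
python3 -c "
from h import *
kn()"
```

```text
t 21.65 tcp [ 0.5345 -0.2508  0.0658] knob~ 1.22 F [-1.9  0.3  8.2] M [ 0.14  0.15 -0.  ] w 0.0125 toolF [-1.8 -0.6 -8.2]
```

Emit:
{"method": "drive_tool", "body": {
  "targets": [0,0,0.015,0,0,0,0,0,0,0,0,0]
}}

```text
time_s: 21.85
tcp_pos: [0.5346, -0.2508, 0.0656]
tool_rot: [3.128, 0.283, 0.001]
wrist_force: [-2.7, 1.4, 13.7]
grip_width: 0.012
```

```bash
python3 -c "
from h import *
kn()"
```

```text
t 21.85 tcp [ 0.5346 -0.2508  0.0656] knob~ 1.22 F [-2.7  1.4 13.7] M [0.38 0.62 0.  ] w 0.012 toolF [ -2.4  -1.9 -13.7]
```

Bottomed: 6 mm travel, force past 9 N, near the stop. Now turning on while held in.

Emit:
{"method": "drive_tool", "body": {
  "targets": [0,0,0,0,0,0.03,0,0,0,0,0,0.03,0,0,0,0,0,0]
}}

```text
time_s: 22.15
tcp_pos: [0.5346, -0.2508, 0.0656]
tool_rot: [3.138, 0.134, 0.001]
wrist_force: [-1.8, 2.8, 13.7]
grip_width: 0.0124
```

```bash
python3 -c "
from h import *
kn()"
```

```text
t 22.15 tcp [ 0.5346 -0.2508  0.0656] knob~ 1.315 F [-1.8  2.8 13.7] M [ 0.47  0.53 -0.1 ] w 0.0124 toolF [ -1.5  -2.9 -13.7]
```

Emit:
{"method": "drive_tool", "body": {
  "targets": [0,0,0,0,0,0.03,0,0,0,0,0,0.03,0,0,0,0,0,0]
}}

```text
time_s: 22.45
tcp_pos: [0.5347, -0.2508, 0.0656]
tool_rot: [3.141, -0.014, 0.001]
wrist_force: [-2.7, 1.2, 13.1]
grip_width: 0.0123
```

```bash
python3 -c "
from h import *
kn()"
```

```text
t 22.45 tcp [ 0.5347 -0.2508  0.0656] knob~ 1.41 F [-2.7  1.2 13.1] M [ 0.42  0.48 -0.04] w 0.0123 toolF [ -2.7  -1.2 -13.1]
```

Past the stop with no resisting moment. Continuing to about 1.85 before letting up.

Emit:
{"method": "drive_tool", "body": {
  "targets": [0,0,0,0,0,0.04,0,0,0,0,0,0.04,0,0,0,0,0,0.04,0,0,0,0,0,0]
}}

```text
time_s: 22.85
tcp_pos: [0.5348, -0.2508, 0.0656]
tool_rot: [3.126, -0.31, 0.002]
wrist_force: [-1.4, 1.9, 12.7]
grip_width: 0.0123
```

```bash
python3 -c "
from h import *
kn()"
```

```text
t 22.85 tcp [ 0.5348 -0.2508  0.0656] knob~ 1.598 F [-1.4  1.9 12.7] M [ 0.42  0.42 -0.06] w 0.0123 toolF [ -1.7  -1.6 -12.7]
```

Emit:
{"method": "drive_tool", "body": {
  "targets": [0,0,0,0,0,0.04,0,0,0,0,0,0.04,0,0,0,0,0,0.04,0,0,0,0,0,0.04,0,0,0,0,0,0]
}}

```text
time_s: 23.35
tcp_pos: [0.5349, -0.2509, 0.0656]
tool_rot: [3.062, -0.699, 0.002]
wrist_force: [-1.0, 2.1, 12.4]
grip_width: 0.0124
```

```bash
python3 -c "
from h import *
kn()"
```

```text
t 23.35 tcp [ 0.5349 -0.2509  0.0656] knob~ 1.85 F [-1.   2.1 12.4] M [ 0.39  0.42 -0.05] w 0.0124 toolF [ -1.8  -1.4 -12.4]
```

Emit:
{"method": "drive_tool", "body": {
  "targets": [0,0,-0.03,0,0,0,0,0,-0.03,0,0,0,0,0,-0.03,0,0,0,0,0,0,0,0,0]
}}

```text
time_s: 23.75
tcp_pos: [0.5349, -0.2509, 0.0713]
tool_rot: [3.063, -0.697, 0.001]
wrist_force: [0.9, 0.0, 3.4]
grip_width: 0.0121
```

```bash
python3 -c "
from h import *
kn()"
```

```text
t 23.75 tcp [ 0.5349 -0.2509  0.0713] knob~ 1.849 F [0.9 0.  3.4] M [ 0.07 -0.25 -0.08] w 0.0121 toolF [ 0.8 -0.4 -3.4]
```

Emit:
{"method": "drive_tool", "body": {
  "targets": [0,0,-0.007,0,0,0.04,0,0,0,0,0,0.05,0,0,0,0,0,0.05,0,0,0,0,0,0.05,0,0,0,0,0,0.05]
}}

```text
time_s: 24.25
tcp_pos: [0.5351, -0.2511, 0.0716]
tool_rot: [2.876, -1.263, 0.002]
wrist_force: [1.2, 0.2, 4.4]
grip_width: 0.0121
```

Emit:
{"method": "drive_tool", "body": {
  "targets": [0,0,0,0,0,0.04,0,0,0,0,0,0,0,0,0,0,0,0]
}}

```text
time_s: 24.55
tcp_pos: [0.5351, -0.2511, 0.0715]
tool_rot: [2.838, -1.347, 0.002]
wrist_force: [1.3, -0.5, 4.4]
grip_width: 0.0123
```

```bash
python3 -c "
from h import *
kn()
im,d=bot.grab_frame('wrist'); cv2.imwrite('pics/w10.png',im[:,:,::-1])"
```

```text
t 24.55 tcp [ 0.5351 -0.2511  0.0715] knob~ 2.287 F [ 1.3 -0.5  4.4] M [-0.11 -0.37 -0.04] w 0.0123 toolF [ 1.2 -0.7 -4.4]
```

View pics/w10.png

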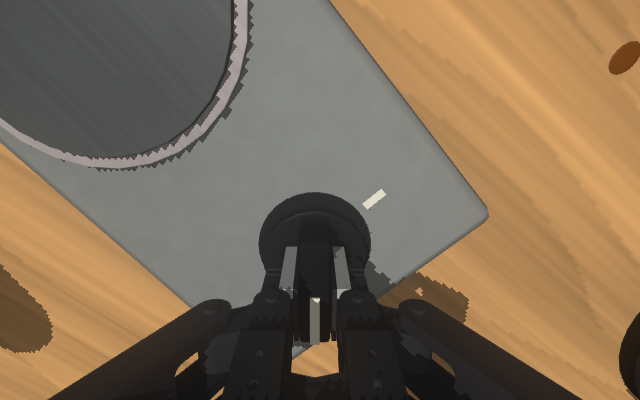

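Emit:
{"method": "drive_tool", "body": {
  "targets": [0,0,-0.01,0,0,0.008,0,0,0,0,0,0,0,0,0,0,0,0]
}}

```text
time_s: 24.9
tcp_pos: [0.535, -0.2511, 0.0717]
tool_rot: [2.829, -1.366, 0.001]
wrist_force: [3.6, -2.8, 0.3]
grip_width: 0.0122
```

Emit:
{"method": "drive_tool", "body": {
  "targets": [0,0,0,0,0,0,0,0,0,0,0,0,0,0,0,0,0,0,0,0,0,0,0,0],
  "hand": -0.2
}}

```text
time_s: 25.3
tcp_pos: [0.534, -0.2503, 0.0714]
tool_rot: [-2.829, 1.366, 0.003]
wrist_force: [0.6, -0.3, 0.1]
grip_width: 0.0343
```

Emit:
{"method": "drive_tool", "body": {
  "targets": [0,0,-0.1,0,0,0,0,0,-0.2,0,0,0,0,0,-0.3,0,0,0,0,0,-0.3,0,0,0,0,0,-0.3,0,0,0]
}}

```text
time_s: 25.8
tcp_pos: [0.5346, -0.2507, 0.1694]
tool_rot: [2.829, -1.366, 0.0]
wrist_force: [-0.1, 0.3, 0.4]
grip_width: 0.0345
```

Emit:
{"method": "drive_tool", "body": {
  "targets": [0,-0.4,-0.3,0,0,0,0,-0.4,0,0,0,0,0,-0.4,0,0,0,0,0,0,0,0,0,0]
}}

```text
time_s: 26.2
tcp_pos: [0.6125, -0.1886, 0.1925]
tool_rot: [-2.831, 1.36, -0.003]
wrist_force: [-0.3, 0.4, -0.2]
grip_width: 0.0341
```

```bash
python3 - <<'E'
from h import *
kn()
im,d=bot.grab_frame('wrist'); t,dt=bot.grab_frame('top')
cv2.imwrite('pics/w11.png',np.hstack([cv2.resize(im,(400,250)),cv2.resize(t[90:340,150:550],(400,250))])[:,:,::-1])
for n,dd in(('wrist',d),('top',dt)):
    A=cloud(campose(n),dd,np.ones(dd.shape,bool))
    s=(abs(A[:,0]-.534)<.04)&(abs(A[:,1]+.25)<.04)
    P=A[s&(A[:,2]>.085)&(A[:,2]<.1)]
    if len(P)>5: print(n,cv2.minAreaRect(P[:,:2].astype(np.float32)),np.percentile(P[:,2],[50,99]))
    P=A[s&(A[:,2]>.055)&(A[:,2]<.072)]
    if len(P)>5: print('disc',np.median(P[:,2]),cv2.minEnclosingCircle(P[:,:2].astype(np.float32)))
E
```

```text
t 26.2 tcp [ 0.6125 -0.1886  0.1925] knob~ 2.297 F [-0.3  0.4 -0.2] M [-0.01  0.   -0.  ] w 0.0341 toolF [-0.4 -0.   0.2]
wrist ((0.5324123501777649, -0.25298309326171875), (0.046360839158296585, 0.012518743984401226), 38.77846908569336) [0.095321   0.09714493]
disc 0.06541280434109498 ((0.5323677062988281, -0.25349700450897217), 0.025292078033089638)
top ((0.5333524942398071, -0.24928227066993713), (0.045791782438755035, 0.013737643137574196), 36.90751647949219) [0.09580735 0.0993601 ]
disc 0.06603078476362767 ((0.5282124280929565, -0.25294703245162964), 0.030789779499173164)
```

View pics/w11.png

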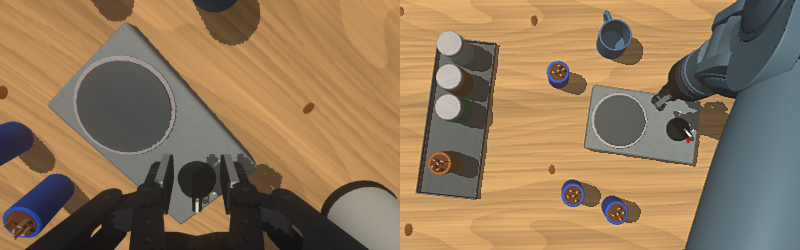

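```bash
python3 - <<'E'
from h import *
im,d=bot.grab_frame('scene');t,dt=bot.grab_frame('top')
cv2.imwrite('pics/w12.png',np.hstack([cv2.resize(im[100:320,160:490],(420,280)),cv2.resize(t[190:250,400:460],(380,280),interpolation=3)])[:,:,::-1])
A=cloud(campose('top'),dt,np.ones(dt.shape,bool));z0=np.load('top0.npz');B=cloud(campose('top'),z0['d'],np.ones(dt.shape,bool))
for n,c in dict(c0=(.742,.29),c1=(.664,.291),c2=(.594,.292),mug=(.76,-.098)).items():
    for X in(B,A):
        P=X[(np.hypot(X[:,0]-c[0],X[:,1]-c[1])<.06)&(X[:,2]>.08)&(np.hypot(X[:,0]-c[0],X[:,1]-c[1])<.038)];print(n,len(P),np.round(P.mean(0),4))
X=A[(np.hypot(A[:,0]-.466,A[:,1]-.313)<.04)&(A[:,2]>.08)];print('holder',cv2.minEnclosingCircle(X[:,:2].astype(np.float32)),X[:,2].max())
E
```

```text
c0 600 [0.7399 0.2877 0.1032]
c0 596 [0.7399 0.2878 0.1033]
c1 605 [0.6623 0.2878 0.1034]
c1 592 [0.6624 0.288  0.1038]
c2 603 [0.5931 0.289  0.1038]
c2 606 [0.5929 0.2891 0.1037]
mug 190 [ 0.7611 -0.0956  0.0883]
mug 192 [ 0.7611 -0.0953  0.0881]
holder ((0.46544378995895386, 0.3137744665145874), 0.02730409801006317) 0.11088429008674616
```

View pics/w12.png

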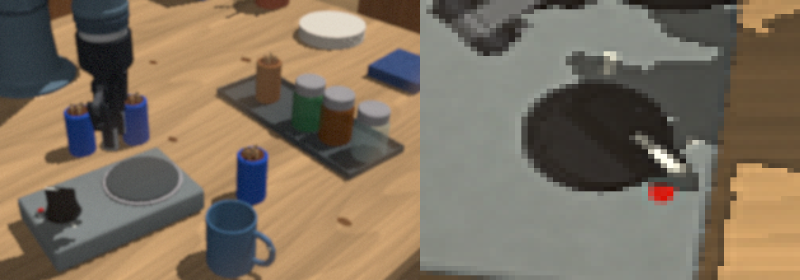

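The bar points at the red dot (crop (660,190)); the offset there is parallax from the raised grip. The holder is upright on the tray at scene crop (268,80), and the canisters and mug are unmoved.

```bash
python3 -c "
from station import bot
s=bot.get_state();print(s['wrist_force'],s['time_s']);print(bot.close_job())"
```

```text
[-0.83971011  0.72882797 -0.41206406] 26.4
the job is handed in; nothing more can be done
None
```

I moved the wooden holder to the tray and switched the warming plate on, and handed the job in at 26.4 s with the robot touching nothing; no verdict is reported.

- **Holder:** I lowered it until it touched down on the free end of the tray, then let go. It stands upright at (0.465, 0.313). Its top measures about 0.107 m, as it should; the overhead camera read up to 0.111 m.
- **Knob:** I turned it clockwise and felt the safety stop at about 1.27 rad (moment 0.7 N m). I eased off, pushed it fully in (6 mm, 13.7 N) and turned it past the stop. It then sprang back up, and I left it on the red dot.
- **Knob checks:** The tool angle and the wrist camera gave 2.30 rad and the overhead camera about 2.33, against 2.3 wanted. The disc's top is back at 66 mm, so it has sprung up.
- **Canisters and mug:** They moved by 0.3 mm or less in the overhead view, which is within noise.

No check failed. The small differences between cameras are within their 2 mm calibration, apart from the overhead holder-top reading, which is about 4 mm high.

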